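# Point out the next stone and its tray

## Task

The largest of the three stones lying directly on the bench is to be stored next, and a colleague must be shown which one it is and where it goes. Point the fingertips straight down at the middle of that stone from a few centimetres above it and stay still for about two seconds; then do the same over the middle of the empty one of the three card trays, and finish still pointing there. Touch and move nothing, raise the fingers about 20 cm above the bench between the two, and lower it over no other stone or tray.

Things in the scene. Friction and masses are not known exactly. Their poses are not given: they have to be found in the camera images.
- stone_large: the largest of the three loose stones on the bench: a rough dark lump of sediment 47 x 64 mm, 17 mm high, lying flat; origin at the centre of its underside, z up. First thing to point at (lies flat on the bench nearer the robot than the trays, any yaw)
- tray_empty: the empty one of three alike, low open grey-beige card trays that stand in a row behind the stones: 78 (x) x 88 (y) mm outside, 17 mm high, walls and floor about 2 mm; origin at the centre of its underside, z up. Second thing to point at; which place in the row it has changes
- tray_full_1: same kind of tray, holding a flat brown stone plate; leave alone
- tray_full_2: same kind of tray, holding a small light brown lump of stone; leave alone
- tray_stone_1: flat brown stone plate 41 x 53 mm, 13 mm high, lying in tray_full_1; origin at the centre of its underside
- tray_stone_2: light brown lump of stone 20 x 25 mm, 15 mm high, lying in tray_full_2; origin at the centre of its underside
- stone_flat: thin tan stone flake 29 x 38 mm, 7 mm high, on the bench; origin at the centre of its underside; not the one to point at
- stone_small: small dark stone 18 x 22 mm, 12 mm high, on the bench; origin at the centre of its underside; not the one to point at
- loupe: black round hand loupe, 35 mm across, 18 mm high, on the bench at its front edge; origin at the centre of its underside; bystander
- tweezers: steel tweezers 126 mm long, 7 mm high, on the bench at its front edge; origin at the centre of its underside; bystander
- cork_block: cork block 36 x 50 mm with two pins, 38 mm high in all, to the left of the work; origin at the centre of its underside; bystander
- vial: upright screw-cap vial, 20 mm across, 52 mm high, to the left of the work; origin at the centre of its underside; bystander
- glue_bottle: white squeeze bottle, 37 mm across, 88 mm high, to the back left of the work; origin at the centre of its underside; bystander

How it is judged:
On the way, in this order (a step that is already met when the one before it is completed fails the run):
1. the fingertips point down at the largest stone on the bench from just above it, and dwell 1.5 s (tool point within 20 mm of its centre seen from above, 30 to 120 mm above its underside) (horizontal distance between the grasp point and stone_large below 0.02 m and z of the grasp point in the frame of stone_large between 0.03 and 0.12 m and angle between the grasp point's own z axis and vertical above 2.44 rad), for 1.5 s.
2. the hand is raised well clear (height (world z) of the grasp point above 0.14 m), for 0.05 s.
3. the fingertips point down at the empty tray from just above it, and dwell 1.5 s (horizontal distance between the grasp point and tray_empty below 0.025 m and z of the grasp point in the frame of tray_empty between 0.02 and 0.12 m and angle between the grasp point's own z axis and vertical above 2.44 rad), for 1.5 s.
At the end, for the whole second after the job is handed in: The tool still points down (within 40 degrees of straight down) at the empty tray, tool point within 25 mm of its centre seen from above and 20 to 120 mm above its underside, and nothing on the bench has moved by 5 mm or more (all of step 3 and distance of each of tray_empty, tray_full_1, tray_full_2, tray_stone_1, tray_stone_2, stone_large, stone_flat, stone_small, loupe, tweezers, cork_block, vial, glue_bottle from where it was at the start of the episode below 0.005 m); the robot touches nothing.
It fails at once if the robot touches something (contact force between any of the fingers, the arm and anything else above 0.5 N).
It fails at once if a thing on the bench is moved, lifted or carried (5 mm) (distance of any of tray_empty, tray_full_1, tray_full_2, tray_stone_1, tray_stone_2, stone_large, stone_flat, stone_small, loupe, tweezers, cork_block, vial, glue_bottle from where it was at the start of the episode above 0.005 m).
It fails at once if the hand is lowered over another stone or a full tray (tool point within 20 mm of its centre seen from above and under 100 mm above the bench) ((horizontal distance between the grasp point and stone_flat below 0.02 m and height (world z) of the grasp point below 0.1 m) or (horizontal distance between the grasp point and stone_small below 0.02 m and height (world z) of the grasp point below 0.1 m) or (horizontal distance between the grasp point and tray_full_1 below 0.02 m and height (world z) of the grasp point below 0.1 m) or (horizontal distance between the grasp point and tray_full_2 below 0.02 m and height (world z) of the grasp point below 0.1 m)).
It also fails if it takes over 35 s, if anything falls off the work surface, if the arm or the gripper's body presses on something with over 40 N, if the wrist force passes 120 N, or if a joint passes its speed limit or range.

## Robot

A 6-joint arm with a two-finger parallel gripper is mounted at the origin on a cart in front of the work surface, level with it; the furniture and walls round the work are solid. World frame = base frame: x ahead of the robot, y to its left, z up, the work surface at z = 0. Lengths are in m, angles in rad, forces in N, time in s.
With the tool pointing down it reaches from about 0.3 to 0.85 m from the base axis. Payload 4.2 kg.
Tool frame: the origin (TCP) lies between the finger pads, 19 mm behind the fingertips; this is the grasp point; z points along the fingers, y is the line along which they close (so a half turn about z gives the same grasp; the last joint's range is limited). The gripper opens to 91 mm and grips with 3 to 60 N. Pads are 32 mm wide; open, the fingers measure 118 mm over their backs; the gripper's body (76 mm by 178 mm) begins 60 mm behind the grasp point.
Start: joints at [-1.159, 0.32, 1.565, -0, 1.257, -0.02], TCP at [0.241, -0.522, 0.233] pointing down, gripper open.
Joint ranges: [-3.11, 3.11], [-0.84, 2.01], [0.21, 2.61], [-1.34, 4.49], [0.05, 2.63], [-2.56, 2.56]. Speed limits (rad/s): [2.57, 2.57, 3.14, 3.14, 3.14, 3.14].

## Interface

Orientations are given as a unit quaternion [x, y, z, w].
In Python, from bench import * gives the robot as it stands.
- The arm moves only by the tool servo_tool, never from a script. Its argument "targets" is a list of rows, each a list of 7 numbers: the shift along the tool's x, y, z in mm, then the turn, a rotation vector about the tool's x, y, z in degrees, then the opening, from 0 (shut) to 1 (fully open). In form: [[x, y, z, rx, ry, rz, jaw], ...]. A call has 1 to 5 rows; each row shifts and turns the commanded pose from where the row before left it, along the tool's axes as they then stand; what a row does not reach is not made up. A row lasts 1/8 s, in which the tool goes at most 62.5 mm and 10.7 degrees, less where a joint would pass 70% of its speed; a pose out of reach is approached as far as the arm can. A call is refused whole if a number of a shift passes 62.5 or a number of a turn 10.7, either way. A call with a gripper value outside its range is refused whole. The fingers move at their own pace and stop on an object; "newtons" is the grip in N (left out, the last holds). Time passes only in rows, so rows that do not move let the fingers close. It gives the time, the measured TCP pose, the force, the opening and the grip force at its end, in the units of the state.
- get_obs(): the state, without advancing time (a new reading comes with each control period).
- grab_frame(name): name is "scene" or "top"; returns (picture, depth): 480x640x3 uint8, red, green, blue; 480x640 float32, m along the optical axis (not along the pixel's ray), 0 where there is no reading.
- camera_model(name): a dict with "K" (3x3 intrinsics, pixels), "rvec" (rotation vector, rad) and "tvec" (3), from world to camera coordinates, as OpenCV has them. Camera axes: x right, y down, z forward; pixel columns grow to the right and rows downward; lengths in m; the calibration is good to about 2 mm. A picture is of the moment at which its call begins. camera_model takes no time and is no camera call.
- close_job(): hands the job in; it is judged then, once.
The state is a dict: "time_s": time; "joint_positions": joint angles; "joint_velocities": joint speeds; "effort": joint torques, N m; "tool_pos": TCP position; "tool_rot": TCP orientation; "force": force on the tool from outside, world axes, zero at the start; "ft_torque": the same for the moment, N m; "grip_width": opening from 0.0 (shut) to 1.0 (fully open); "finger_force": force on a finger pad.
Only numpy, scipy, OpenCV 4.12 (cv2) and the standard library are available. Lean on these libraries where they do the work, as an engineer would, in place of code of your own. Each camera call takes 0.05 s, during which the arm holds its last target. There are 200 camera calls.

## Working session

There is one attempt and no reset: what is moved stays moved. The work goes in short steps, Python scripts to look and compute and a tool call to move; the robot and the scene stay as the last step left them, time stands still between calls to the robot, and variables do not carry over. Pictures are saved under pics/ and viewed, at most 10 in all, crops included, and the job is handed in when it is done.

Besides the shell and the picture viewer there is one more tool, called after "Call:" as a command line: name --pt "numbers of a row" for each row, then --argument value for the rest. servo_tool: Moves the arm, as the interface text tells. Its arguments: {"type":"object","properties":{"targets":{"type":"array","items":{"type":"array","items":{"type":"number"}}},"newtons":{"type":"number"}},"required":["targets"]}

```bash
mkdir -p pics
cat > h.py <<'E'
from bench import *
import numpy as np, cv2
def world(name, d):
    m=camera_model(name);K=np.array(m["K"]);R=cv2.Rodrigues(np.array(m["rvec"],float))[0];t=np.array(m["tvec"],float).ravel()
    v,u=np.mgrid[0:480,0:640]
    p=np.stack([(u-K[0,2])/K[0,0]*d,(v-K[1,2])/K[1,1]*d,d],-1)
    return (p-t)@R
E
python3 - <<'E'
from h import *
for n in("top","scene"):
    im,d=grab_frame(n);np.savez(n,im=im,d=d);cv2.imwrite(f"pics/{n}1.png",im[...,::-1])
    w=world(n,d);print(n,[w[r,c].round(3).tolist() for r in(120,240,360) for c in(160,320,480)])
o=get_obs();print(o["tool_pos"],o["tool_rot"],o["time_s"])
E
```

```text
top [[0.757, 0.523, 0.002], [0.754, 0.22, -0.0], [0.75, -0.079, 0.001], [0.528, 0.516, -0.004], [0.525, 0.221, -0.0], [0.523, -0.068, 0.001], [0.235, 0.801, -0.896], [0.233, 0.232, -0.909], [0.233, -0.332, -0.904]]
scene [[0.941, 0.413, 0.118], [0.932, 0.044, 0.052], [0.94, -0.46, -0.044], [0.596, 0.508, 0.047], [0.533, 0.244, 0.003], [0.402, -0.009, 0.002], [0.367, 0.571, 0.003], [0.936, 0.052, -0.732], [0.827, -0.512, -0.893]]
[ 0.24047574 -0.52185651  0.23199965] [ 9.76782871e-01  2.14230272e-01 -1.60865729e-04 -7.66676674e-04] 0.1
```

View pics/top1.png

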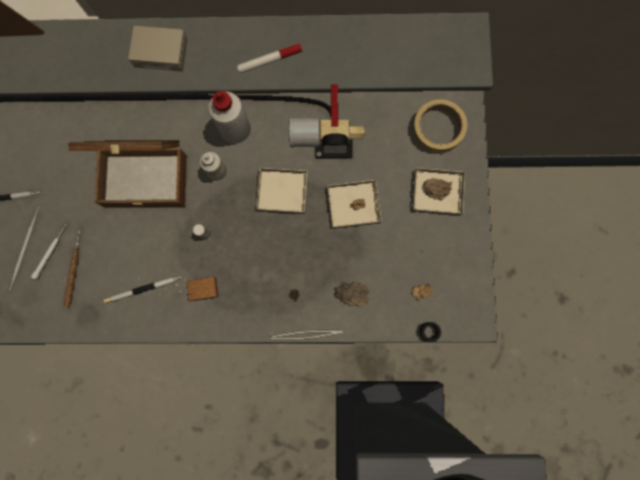

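View pics/scene1.png

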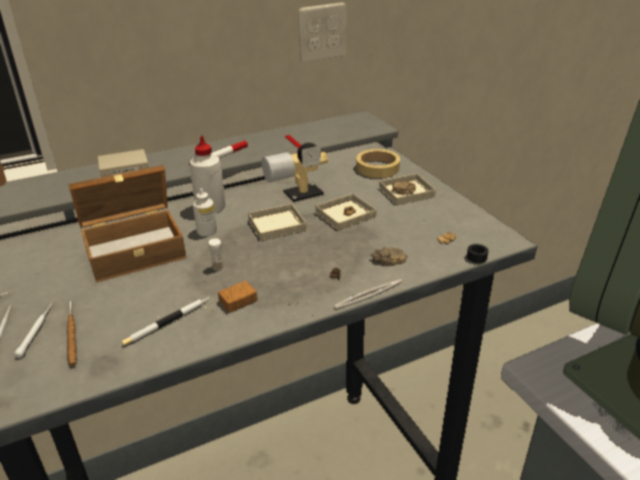

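Top view: large stone at about (352,293), empty tray (282,191), lump tray (353,204), plate tray (437,192), flake (422,291) and small stone (294,295). In the scene view the large stone is at (389,256) and the empty tray at (276,222). Next I'll measure both targets in both views, plus the obstacle heights nearby.

Run:
```python
from h import *
def blob(n,box,cond):
    f=np.load(n+".npz");w=world(n,f["d"]);c0,c1,r0,r1=box
    p=w[r0:r1,c0:c1].reshape(-1,3);im=f["im"][r0:r1,c0:c1].reshape(-1,3).astype(int)
    ok=(f["d"][r0:r1,c0:c1].ravel()>0)&cond(p,im);p=p[ok]
    lo,hi=np.percentile(p,[2,98],0);rc=cv2.minAreaRect(p[:,:2].astype(np.float32))
    print(n,len(p),"lo",lo.round(3),"hi",hi.round(3),"rect",np.round(rc[0],3),np.round(rc[1],3))
h=lambda p,i:(p[:,2]>.005)&(p[:,2]<.05)
blob("top",(330,376,272,314),h);blob("scene",(365,412,240,270),h)
blob("top",(250,315,160,220),h);blob("scene",(244,310,200,240),h)
print("others: flake, small, lump tray, plate tray")
for b in((408,438,278,302),(284,306,284,306),(322,384,176,234),(406,470,165,220)):blob("top",b,lambda p,i:(p[:,2]>.003)&(p[:,2]<.05))
f=np.load("scene.npz");w=world("scene",f["d"]).reshape(-1,3)
f2=np.load("top.npz");w=np.r_[w,world("top",f2["d"]).reshape(-1,3)]
print("tall cells (x,y,zmax) >0.05")
for x in np.arange(.35,.9,.05):
  print(round(x,2),[(round(y,2),round(float(q.max()),2)) for y in np.arange(-.2,.5,.05) for q in [w[(abs(w[:,0]-x)<.025)&(abs(w[:,1]-y)<.025),2]] if len(q) and q.max()>.05])
```

```text
top 604 lo [0.407 0.139 0.006] hi [0.446 0.192 0.018] rect [0.427 0.163] [0.064 0.043]
scene 460 lo [0.408 0.14  0.006] hi [0.447 0.194 0.019] rect [0.428 0.167] [0.06  0.042]
top 379 lo [0.576 0.244 0.005] hi [0.657 0.335 0.019] rect [0.616 0.29 ] [0.088 0.079]
scene 979 lo [0.576 0.246 0.005] hi [0.661 0.337 0.02 ] rect [0.634 0.291] [0.113 0.125]
others: flake, small, lump tray, plate tray
top 170 lo [0.419 0.024 0.003] hi [0.442 0.056 0.009] rect [0.431 0.042] [0.023 0.038]
top 79 lo [0.418 0.261 0.003] hi [0.436 0.277 0.013] rect [0.429 0.274] [0.03 0.02]
top 800 lo [0.548 0.113 0.003] hi [0.632 0.204 0.018] rect [0.589 0.16 ] [0.103 0.106]
top 1081 lo [ 0.571 -0.039  0.003] hi [0.652 0.051 0.018] rect [0.611 0.009] [0.099 0.081]
tall cells (x,y,zmax) >0.05
0.35 []
0.4 [(np.float64(0.2), 0.89)]
0.45 []
0.5 []
0.55 [(np.float64(0.4), 0.06), (np.float64(0.45), 0.06)]
0.6 [(np.float64(0.45), 0.05)]
0.65 [(np.float64(0.15), 0.11), (np.float64(0.2), 0.13), (np.float64(0.4), 0.09), (np.float64(0.45), 0.15)]
0.7 [(np.float64(0.15), 0.11), (np.float64(0.2), 0.13), (np.float64(0.25), 0.1), (np.float64(0.3), 0.09), (np.float64(0.35), 0.13), (np.float64(0.4), 0.13), (np.float64(0.45), 0.11)]
0.75 [(np.float64(0.2), 0.11), (np.float64(0.25), 0.09), (np.float64(0.35), 0.14), (np.float64(0.4), 0.15)]
0.8 [(np.float64(-0.1), 0.05), (np.float64(-0.05), 0.06), (np.float64(-0.0), 0.06), (np.float64(0.05), 0.06), (np.float64(0.1), 0.05), (np.float64(0.15), 0.05), (np.float64(0.2), 0.1), (np.float64(0.25), 0.05), (np.float64(0.3), 0.06), (np.float64(0.35), 0.07), (np.float64(0.4), 0.05), (np.float64(0.45), 0.06)]
0.85 [(np.float64(-0.1), 0.05), (np.float64(-0.05), 0.05), (np.float64(-0.0), 0.06), (np.float64(0.05), 0.06), (np.float64(0.1), 0.05), (np.float64(0.15), 0.06), (np.float64(0.2), 0.06), (np.float64(0.25), 0.07), (np.float64(0.3), 0.07), (np.float64(0.35), 0.07), (np.float64(0.4), 0.06), (np.float64(0.45), 0.08)]
```

Stone centre is about (0.427, 0.165) with its top at 18 mm. Empty tray centre is about (0.617, 0.290) with its rim at 18–19 mm. The views agree to about 4 mm on the stone and 2–3 mm on the tray's extents, and the sizes match the text. I'll align the tool with the world axes and shut the fingers first.

Call:
servo_tool --pt "0 0 0 0 0 8.2 0" --pt "0 0 0 0 0 8.2 0" --pt "0 0 0 0 0 8.2 0" --pt "0 0 0 0 0 0 0" --pt "0 0 0 0 0 0 0"

```text
time_s: 0.72
tool_pos: [0.2406, -0.5221, 0.2325]
tool_rot: [1.0, 0.002, -0.0, -0.0]
force: [-0.9, -0.1, -0.6]
grip_width: 0.483
finger_force: 0.0
```

Call:
servo_tool --pt "12.5 -46 0 0 0 0 0" --pt "12.5 -46 0 0 0 0 0" --pt "12.5 -46 0 0 0 0 0" --pt "12.5 -46 0 0 0 0 0" --pt "12.5 -46 0 0 0 0 0"

```text
time_s: 1.35
tool_pos: [0.3028, -0.2906, 0.2328]
tool_rot: [1.0, 0.002, 0.0, 0.0]
force: [0.6, -0.5, -0.9]
grip_width: 0.004
finger_force: 0.0
```

Call:
servo_tool --pt "12.5 -46 0 0 0 0 0" --pt "12.5 -46 0 0 0 0 0" --pt "12.5 -46 0 0 0 0 0" --pt "12.5 -46 0 0 0 0 0" --pt "12.5 -46 0 0 0 0 0"

```text
time_s: 1.98
tool_pos: [0.3647, -0.0605, 0.233]
tool_rot: [1.0, 0.002, 0.001, 0.0]
force: [0.3, 1.1, 0.6]
grip_width: 0.007
finger_force: 0.0
```

Call:
servo_tool --pt "12.5 -46 0 0 0 0 0" --pt "12.5 -46 0 0 0 0 0" --pt "12.5 -46 0 0 0 0 0" --pt "12.5 -46 0 0 0 0 0" --pt "0 0 0 0 0 0 0"

```text
time_s: 2.6
tool_pos: [0.4146, 0.1246, 0.2326]
tool_rot: [1.0, 0.004, 0.0, -0.0]
force: [-0.6, -0.3, -0.3]
grip_width: 0.005
finger_force: 0.0
```

Call:
servo_tool --pt "13 -40 0 0 0 0 0" --pt "0 0 40 0 0 0 0" --pt "0 0 40 0 0 0 0" --pt "0 0 40 0 0 0 0" --pt "0 0 37 0 0 0 0"

```text
time_s: 3.22
tool_pos: [0.4266, 0.1611, 0.0747]
tool_rot: [1.0, 0.001, -0.0, 0.0]
force: [0.4, -0.3, -0.3]
grip_width: 0.003
finger_force: 0.0
```

Call:
servo_tool --pt "0 0 0 0 0 0 0" --pt "0 0 0 0 0 0 0" --pt "0 0 0 0 0 0 0" --pt "0 0 0 0 0 0 0" --pt "0 0 0 0 0 0 0"

```text
time_s: 3.85
tool_pos: [0.4273, 0.1623, 0.0763]
tool_rot: [1.0, 0.001, 0.001, -0.0]
force: [0.1, -0.5, 0.5]
grip_width: 0.004
finger_force: 0.0
```

Run:
```python
from h import *
im,d=grab_frame("scene");cv2.imwrite("pics/scene2.png",cv2.resize(im[120:300,240:480,::-1],(800,600)))
print(get_obs()["tool_pos"])
```

```text
[0.42711678 0.16228817 0.07613355]
```

View pics/scene2.png

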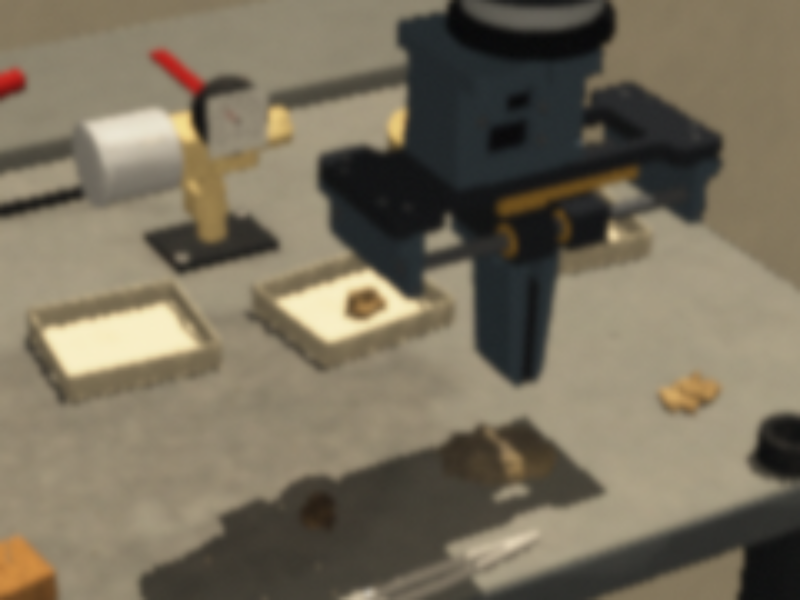

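The crop shows the shut fingertips, at crop pixel (522,375), standing above the large stone at (500,452), and nothing is touched. I'll complete the dwell of about 2 s and then raise.

Call:
servo_tool --pt "0 0 0 0 0 0 0" --pt "0 0 0 0 0 0 0" --pt "0 0 0 0 0 0 0" --pt "0 0 0 0 0 0 0" --pt "0 0 0 0 0 0 0"

```text
time_s: 4.53
tool_pos: [0.427, 0.1622, 0.0757]
tool_rot: [1.0, 0.001, 0.0, 0.0]
force: [-0.5, 0.2, -0.2]
grip_width: 0.002
finger_force: 0.0
```

Call:
servo_tool --pt "0 0 0 0 0 0 0" --pt "0 0 0 0 0 0 0" --pt "0 0 0 0 0 0 0" --pt "0 0 0 0 0 0 0" --pt "0 0 0 0 0 0 0"

```text
time_s: 5.15
tool_pos: [0.427, 0.1622, 0.0757]
tool_rot: [1.0, 0.001, 0.0, 0.0]
force: [0.0, -0.6, 0.2]
grip_width: 0.006
finger_force: 0.0
```

Call:
servo_tool --pt "0 0 -40 0 0 0 0" --pt "0 0 -40 0 0 0 0" --pt "0 0 -40 0 0 0 0" --pt "0 0 -35 0 0 0 0" --pt "0 0 0 0 0 0 0"

```text
time_s: 5.78
tool_pos: [0.4285, 0.1627, 0.2334]
tool_rot: [1.0, 0.001, 0.003, -0.001]
force: [0.5, -0.1, -0.4]
grip_width: 0.002
finger_force: 0.0
```

Call:
servo_tool --pt "38 -25 0 0 0 0 0" --pt "38 -25 0 0 0 0 0" --pt "38 -25 0 0 0 0 0" --pt "38 -25 0 0 0 0 0" --pt "38 -25 0 0 0 0 0"

```text
time_s: 6.4
tool_pos: [0.6173, 0.2883, 0.2287]
tool_rot: [1.0, 0.001, -0.001, 0.001]
force: [0.1, 0.4, 1.4]
grip_width: 0.006
finger_force: 0.0
```

Call:
servo_tool --pt "0 0 0 0 0 0 0" --pt "0 0 0 0 0 0 0"

```text
time_s: 6.65
tool_pos: [0.6157, 0.2872, 0.229]
tool_rot: [1.0, 0.001, -0.002, 0.001]
force: [0.2, -1.0, 0.2]
grip_width: 0.002
finger_force: 0.0
```

Call:
servo_tool --pt "0 -3 35 0 0 0 0" --pt "0 0 35 0 0 0 0" --pt "0 0 35 0 0 0 0" --pt "0 0 22 0 0 0 0" --pt "0 0 0 0 0 0 0"

```text
time_s: 7.28
tool_pos: [0.6144, 0.2893, 0.1021]
tool_rot: [1.0, 0.001, -0.002, 0.001]
force: [-0.8, -0.2, 0.1]
grip_width: 0.005
finger_force: 0.0
```

Call:
servo_tool --pt "0 0 0 0 0 0 0" --pt "0 0 0 0 0 0 0" --pt "0 0 0 0 0 0 0" --pt "0 0 0 0 0 0 0" --pt "0 0 0 0 0 0 0"

```text
time_s: 7.9
tool_pos: [0.6167, 0.2907, 0.1039]
tool_rot: [1.0, 0.001, 0.0, 0.0]
force: [-0.2, -0.1, -0.4]
grip_width: 0.009
finger_force: 0.0
```

Call:
servo_tool --pt "0 0 0 0 0 0 0" --pt "0 0 0 0 0 0 0" --pt "0 0 0 0 0 0 0" --pt "0 0 0 0 0 0 0" --pt "0 0 0 0 0 0 0"

```text
time_s: 8.52
tool_pos: [0.6167, 0.2906, 0.1037]
tool_rot: [1.0, 0.001, 0.0, 0.0]
force: [0.5, 0.9, 0.5]
grip_width: 0.008
finger_force: 0.0
```

Call:
servo_tool --pt "0 0 0 0 0 0 0" --pt "0 0 0 0 0 0 0" --pt "0 0 0 0 0 0 0" --pt "0 0 0 0 0 0 0" --pt "0 0 0 0 0 0 0"

```text
time_s: 9.15
tool_pos: [0.6167, 0.2907, 0.1037]
tool_rot: [1.0, 0.001, 0.0, 0.0]
force: [0.4, -0.4, -0.2]
grip_width: 0.003
finger_force: 0.0
```

Run:
```python
from h import *
im,d=grab_frame("scene");cv2.imwrite("pics/scene3.png",cv2.resize(im[100:280,180:420,::-1],(800,600)))
print(get_obs()["tool_pos"])
```

```text
[0.61666658 0.29068818 0.10373069]
```

View pics/scene3.png

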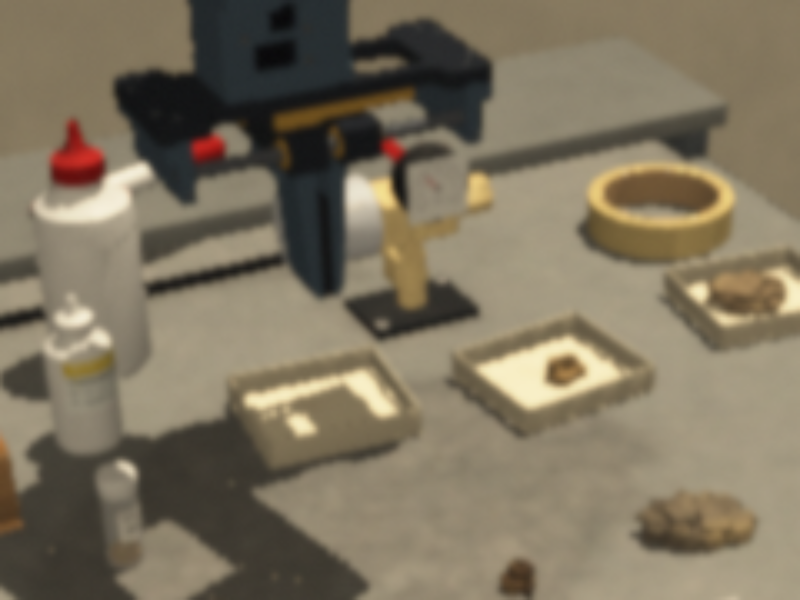

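The fingertips, at crop pixel (325,290), stand above the empty tray at (325,405), with everything still in place. The dwell is over 1.5 s, so I'm handing in.

```bash
python3 -c "
from bench import *
print(close_job())"
```

```text
the job is handed in; nothing more can be done
None
```

I pointed at the largest stone for about 2 s, raised the fingers to about 21 cm, then pointed at the empty tray and stayed there. I saw no sign of contact or of anything moved, and the job is handed in; it returned no verdict.

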